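# Feel for the concealed catch that frees the battery tray

### The job

The spring-loaded battery tray of the grey battery unit is locked by a concealed catch: a push pad lying flush and unseen somewhere along the dark strip sunk into the unit's top. Feel along the strip with closed fingertips until it gives way, press the pad in so that the tray springs out at the front by itself, then let go of the pad and draw the hand clear. Grasp nothing, do not touch the tray, and leave the micrometer, the marker and the rubber stamp where they are.

Things in the scene. Friction and masses are not known exactly. Their poses are not given: they have to be found in the camera images.
- unit: grey sheet-metal battery unit, fixed to the bench, 130 (its x) x 270 (its y) x 72 mm high, with a blue tray front in its front (-x) face. Origin at the centre of its underside; x points to its back, z up. Its top is flat but for a window 44 (x) x 120 mm (y) in the middle, through which a flat dark strip is seen 2 mm below the top
- panel_mid (a point): centre of the window, on the surface of the dark strip, 70 mm above the bench; axes as the unit's. The concealed pad is a piece of this strip, 42 mm long along y and as wide as the window; its centre lies anywhere from -36 to +36 mm from here along y, and it looks just like the rest of the strip, which is rigid
- catch (a joint): how far the concealed pad is pressed in, m: 0 flush with the strip, 0.006 at its stop. It begins to give at about 2 N, takes about 6 N to press fully, frees the tray once pressed 4 mm, and springs back when let go. A finger that overlaps the pad's end also rests on the rigid strip and does not press it in
- tray: battery tray with a blue front plate 209 mm wide and 40 mm high, its lower edge 12 mm above the bench, flush with the unit's front face when shut. Its origin coincides with the unit's origin while shut and lies 36 mm from it along the unit's -x when fully out. Locked until the catch is pressed, then driven out by its own spring in about half a second, and it stays out
- micrometer: micrometer with a green frame, 129 x 40 x 16 mm, lying loose to the right of the unit; origin at the centre of its underside. Bystander
- marker: white marker pen with a black cap, 130 mm long, 20 mm thick, lying loose to the left of the unit; origin at the centre of its underside. Bystander
- rubber_stamp: rubber stamp with a red knob on a wooden block, 23 x 38 x 57 mm, standing loose in front of the unit; origin at the centre of its underside. Bystander

How it is judged:
By the outcome, as a careful person would: the job done as asked, in the order asked, and still so for the second after the job is handed in, with the robot touching nothing.
It also fails if it takes over 48 s, if anything falls off the work surface, if the arm or the gripper's body presses on something with over 40 N, if the wrist force passes 120 N, or if a joint passes its speed limit or range.

### The arm

A 6-joint arm with a two-finger parallel gripper is mounted at the origin on a cart in front of the work surface, level with it; the furniture and walls round the work are solid. World frame = base frame: x ahead of the robot, y to its left, z up, the work surface at z = 0. Lengths are in mm, angles in rad, forces in N, time in s.
With the tool pointing down it reaches from about 275 to 1000 mm from the base axis. Payload 8.4 kg.
Tool frame: the origin (TCP) lies at the very end of the fingers, on their centre line; the grasp point (between the pads) lies 19 mm behind it; z points along the fingers, y is the direction in which the jaws open and shut (so a half turn about z gives the same grasp; the last joint's range is limited). The gripper opens to 85 mm and grips with 20 to 120 N. Pads are 22 mm wide; open, the fingers measure 114 mm over their backs; the gripper's body (76 mm by 85 mm) begins 54 mm behind the grasp point. The pads swing forward as they close: fully open they stand 13 mm farther back than shut.
Start: joints at [1.281, 0.353, 1.633, -0, 1.155, -0.002], TCP at [177.401, 599.297, 231.281] pointing down, gripper open.
Joint ranges: [-2.63, 2.63], [-0.92, 2.1], [0.06, 2.66], [-1.3, 4.44], [0, 2.69], [-3.02, 3.02]. Speed limits (rad/s): [2.22, 2.22, 2.79, 3.14, 3.14, 3.14].

### API

Orientations are given as [roll, pitch, yaw] about the fixed x, y, z axes, in that order (R = Rz(yaw) Ry(pitch) Rx(roll)).
In Python, from rig import r gives the robot as it stands.
- The arm moves only by the tool move_arm, never from a script. Its argument "increments" is a list of rows, each an object of numbers: "tx", "ty", "tz": the shift along the tool's x, y, z in cm; "rx", "ry", "rz": the turn, a rotation vector about the tool's x, y, z in degrees; "gripper": the gripper's target within -1 to 1 (fully open at 1, half-way at 0, shut at -1). A call has 1 to 12 rows; each row shifts and turns the commanded pose from where the row before left it, along the tool's axes as they then stand; what a row does not reach is not made up. A row lasts 1/10 s, in which the tool goes at most 50 mm and 8.59 degrees, less where a joint would pass 70% of its speed; a pose out of reach is approached as far as the arm can. A call is refused whole if a number of a shift passes 5 or a number of a turn 8.59, either way. A call with a gripper value outside its range is refused whole. The fingers move at their own pace and stop on an object; "squeeze" is the grip in N (left out, the last holds). Time passes only in rows, so rows that do not move let the fingers close. It gives the time, the measured TCP pose, the force and the opening at its end, in the units of the state.
- r.sense(): the state, without advancing time (a new reading comes with each control period).
- r.grab_frame(name): name is "side" or "top" or "wrist"; returns (picture, depth): 480x640x3 uint8, red, green, blue; 480x640 float32, mm along the optical axis (not along the pixel's ray), 0 where there is no reading.
- r.camera_model(name): a dict with "fx", "fy", "cx", "cy" (pixels), "R" (3x3) and "t" (3): a world point X has camera coordinates R X + t; the wrist camera has in their place "hand_eye" (4x4, takes a point from camera to tool coordinates, whose origin is the TCP and whose axes are the flange's). Camera axes: x right, y down, z forward; pixel columns grow to the right and rows downward; lengths in mm; the calibration is good to about 2 mm. A picture is of the moment at which its call begins: read the wrist's pose just before it. camera_model takes no time and is no camera call.
- r.sign_off(): hands the job in, once; it reports no verdict.
Trained networks look in the newest picture that a camera, given by its name, has taken for a name from the list of things; names that differ only in an ending like _2 or _b are one class to them, and where a whole thing is asked for, a point or a joint stands for the part that bears it (a point fixed in the world has none). Each returns a list of dicts, best first, with "confidence" (0 to 1); they miss things now and then, are a little off and sometimes report something else, mostly with a low value. They report only what shows in the picture. A call takes as long as a camera call.
- r.cut_out(query, camera): "mask" (480x640 bool, what is visible of it) and "bbox" ([left, top, right, bottom] in pixels, round what is visible of it).
- r.place_of(query, camera): "location" ([row, column] in pixels: a listed point, or the origin of a listed thing).
The state is a dict: "clock": time; "qpos": joint angles; "qvel": joint speeds; "joint_efforts": joint torques, N m; "eef_pos": TCP position; "tcp_rot": TCP orientation; "contact_force": force on the tool from outside, world axes, zero at the start; "wrist_torque": the same for the moment, N m; "opening": opening from 0.0 (shut) to 1.0 (fully open).
Only numpy, scipy, OpenCV 4.12 (cv2) and the standard library are available. Lean on these libraries where they do the work, as an engineer would, in place of code of your own. Each camera call takes 0.05 s, during which the arm holds its last target. There are 200 camera calls.

## Working session

There is one attempt and no reset: what is moved stays moved. The work goes in short steps, Python scripts to look and compute and a tool call to move; the robot and the scene stay as the last step left them, time stands still between calls to the robot, and variables do not carry over. Pictures are saved under pics/ and viewed, about 8 in all and at most 12, crops included, and the job is handed in when it is done.

Besides the shell and the picture viewer there is one more tool, called after ">>>" as name(argument=value, ...), one argument or row to a line, values as JSON. move_arm: Moves the arm, as the interface text tells. Its arguments: {"type":"object","properties":{"increments":{"type":"array","items":{"type":"object","properties":{"tx":{"type":"number"},"ty":{"type":"number"},"tz":{"type":"number"},"rx":{"type":"number"},"ry":{"type":"number"},"rz":{"type":"number"},"gripper":{"type":"number"}}}},"squeeze":{"type":"number"}},"required":["increments"]}

```bash
mkdir -p pics
cat > h.py <<'E'
import numpy as np, cv2
from rig import r
def w(name,px,d,z=None):
    m=r.camera_model(name); R=np.array(m['R']);t=np.array(m['t'])
    v,u=px; ray=np.array([(u-m['cx'])/m['fx'],(v-m['cy'])/m['fy'],1])
    c=-R.T@t; dr=R.T@ray
    return c+dr*(d if z is None else (z-c[2])/dr[2])
E
python3 - <<'E'
from h import *
ims=[]
for n in ['top','side']:
    p,d=r.grab_frame(n); ims.append(p); cv2.imwrite(f'pics/{n}0.png',p[:,:,::-1]); np.save(f'{n}d.npy',d)
p,d=ims[0],np.load('topd.npy')
s=r.sense(); print(s['tcp_rot'],s['contact_force'],s['opening'],s['clock'])
for q in ['unit','panel_mid','micrometer','marker','rubber_stamp']:
    o=r.place_of(q,'top')
    if o: 
        l=o[0]['location']; print(q,o[0]['confidence'],l,w('top',l,d[int(l[0]),int(l[1])]).round(1), w('top',l,0,70).round(1))
o=r.cut_out('unit','top')
if o:
    m=o[0]['mask']; v,u=np.nonzero(m); print(o[0]['bbox'])
    P=np.array([w('top',(a,b),d[a,b]) for a,b in zip(v,u) if d[a,b]>0]); P=P[abs(P[:,2]-72)<6]
    print(len(P),cv2.minAreaRect(P[:,:2].astype(np.float32)),np.median(P[:,2]))
E
```

```text
[-3.14035501e+00 -4.46874906e-05  2.85378832e+00] [ 0.04798426 -0.41512559 -0.07492055] 1.000373727141235 0.1
unit 0.59 [211.4, 357.5] [543.4  62.5  70. ] [543.4  62.5  70. ]
panel_mid 0.58 [205.2, 355.9] [555.4  65.5  72.4] [555.7  65.3  70. ]
micrometer 0.72 [210.8, 444.4] [ 547.4 -123.     7.7] [ 540.1 -107.4   70. ]
marker 0.74 [208.2, 271.8] [560.9 233.7  18.4] [554.1 229.3  70. ]
rubber_stamp 0.73 [285.9, 310.9] [400.8 157.4  55.1] [401.2 157.2  70. ]
[287.3, 170.4, 428.7, 243.5]Traceback (most recent call last):
  File "<stdin>", line 14, in <module>
  File "h.py", line 4, in w
    m=r.camera_model(name); R=np.array(m['R']);t=np.array(m['t'])
ValueError: time passes only in moves, steps and waits
```

View pics/top0.png

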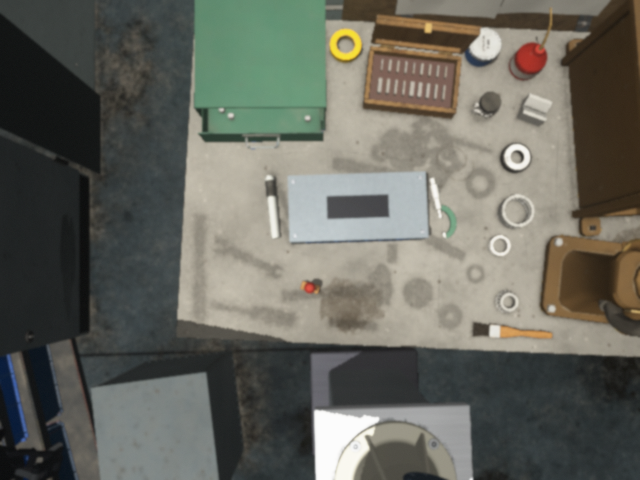

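View pics/side0.png

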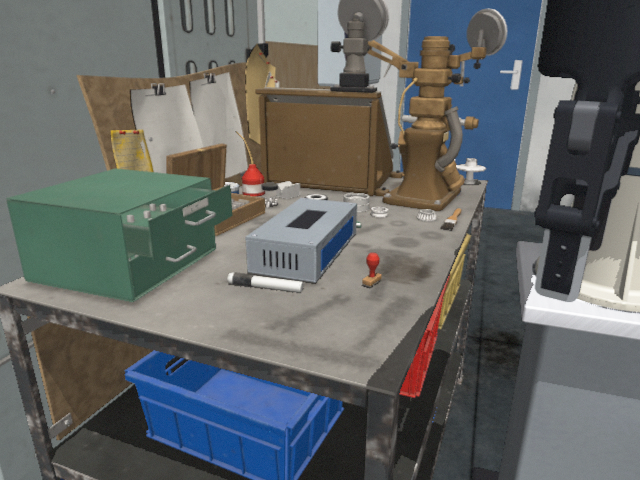

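The top view shows the unit at columns 288–428, rows 172–243, with the dark window at columns 327–388, rows 195–217. The stamp is at (310, 288), the marker at 270 and the micrometer at 440. Next I'll fit the window and the unit's yaw.

Run:
```python
from h import *
p=cv2.imread('pics/top0.png'); d=np.load('topd.npy')
m=r.camera_model('top'); R=np.array(m['R']);t=np.array(m['t'])
def pts(M,z):
    c=-R.T@t; v,u=np.nonzero(M)
    dr=np.c_[(u-m['cx'])/m['fx'],(v-m['cy'])/m['fy'],np.ones(len(u))]@R
    return c+dr*((z-c[2])/dr[:,2])[:,None]
g=p.max(2); M=np.zeros(g.shape,bool); M[185:228,315:400]=g[185:228,315:400]<100
P=pts(M,70); print('win',M.sum(),cv2.minAreaRect(P[:,:2].astype(np.float32)),P.mean(0))
v,u=np.mgrid[:480,:640]
W=np.stack([(u-m['cx'])/m['fx']*d,(v-m['cy'])/m['fy']*d,d],-1)-t; W=W@R
K=(d>0)&(abs(W[...,2]-71)<8)&(u>280)&(u<435)&(v>165)&(v<250)
n,l,s,_=cv2.connectedComponentsWithStats(K.astype(np.uint8)); k=1+np.argmax(s[1:,4])
P=W[l==k]; print('unit',cv2.minAreaRect(P[:,:2].astype(np.float32)),P.mean(0),np.median(P[:,2]))
```

```text
win 1219 ((553.7913208007812, 62.16974639892578), (40.14602279663086, 116.24143981933594), 0.17251473665237427) [553.72772143  62.38590972  70.        ]
unit ((554.5865478515625, 61.719329833984375), (130.79965209960938, 270.2678527832031), 0.3215831518173218) [553.96916488  61.85873657  71.80947806] 71.83953568414626
```

Run:
```python
from h import *
s=r.sense(); n=16; d=(np.array([554,89,120])-s['eef_pos'])/n/10; y0=s['tcp_rot'][2]; dr=(y0-np.pi/2)/n
print(s['eef_pos'],np.degrees(dr),d)
for k in range(n):
    y=y0-k*dr; print(k,round(d[0]*np.cos(y)+d[1]*np.sin(y),2),round(d[0]*np.sin(y)-d[1]*np.cos(y),2))
```

```text
[177.38816718 599.21987913 231.15196249] 4.5942147595560465 [ 2.35382396 -3.18887424 -0.69469977]
0 -3.16 -2.39
1 -3.34 -2.13
2 -3.5 -1.85
3 -3.64 -1.57
4 -3.75 -1.27
5 -3.84 -0.97
6 -3.91 -0.65
7 -3.95 -0.34
8 -3.96 -0.02
9 -3.95 0.3
10 -3.92 0.61
11 -3.85 0.92
12 -3.77 1.23
13 -3.66 1.53
14 -3.52 1.81
15 -3.37 2.09
```

>>> move_arm(
  increments=[
    {"tx":-3.16,"ty":-2.39,"tz":0.4,"rz":4.6,"gripper":-1},
    {"tx":-3.34,"ty":-2.13,"tz":0.4,"rz":4.6,"gripper":-1},
    {"tx":-3.5,"ty":-1.85,"tz":0.4,"rz":4.6,"gripper":-1},
    {"tx":-3.64,"ty":-1.57,"tz":0.4,"rz":4.6,"gripper":-1},
    {"tx":-3.75,"ty":-1.27,"tz":0.4,"rz":4.6,"gripper":-1},
    {"tx":-3.84,"ty":-0.97,"tz":0.4,"rz":4.6,"gripper":-1},
    {"tx":-3.91,"ty":-0.65,"tz":0.4,"rz":4.6,"gripper":-1},
    {"tx":-3.95,"ty":-0.34,"tz":0.4,"rz":4.6,"gripper":-1},
  ],
)

```text
invalid input
```

>>> move_arm(
  increments=[
    {"tx":-3.96,"ty":-0.02,"tz":0.8,"rz":4.6,"gripper":-1},
    {"tx":-3.95,"ty":0.3,"tz":0.8,"rz":4.6,"gripper":-1},
    {"tx":-3.92,"ty":0.61,"tz":0.8,"rz":4.6,"gripper":-1},
    {"tx":-3.85,"ty":0.92,"tz":0.8,"rz":4.6,"gripper":-1},
    {"tx":-3.77,"ty":1.23,"tz":0.8,"rz":4.6,"gripper":-1},
    {"tx":-3.66,"ty":1.53,"tz":0.8,"rz":4.6,"gripper":-1},
    {"tx":-3.52,"ty":1.81,"tz":0.8,"rz":4.6,"gripper":-1},
    {"tx":-3.37,"ty":2.09,"tz":0.8,"rz":4.5,"gripper":-1},
    {},
    {},
  ],
)

```text
invalid input
```

>>> move_arm(
  increments=[
    {"tx":-3.16,"ty":-2.39,"tz":0.4,"rx":0,"ry":0,"rz":4.6,"gripper":-1},
    {"tx":-3.34,"ty":-2.13,"tz":0.4,"rx":0,"ry":0,"rz":4.6,"gripper":-1},
    {"tx":-3.5,"ty":-1.85,"tz":0.4,"rx":0,"ry":0,"rz":4.6,"gripper":-1},
    {"tx":-3.64,"ty":-1.57,"tz":0.4,"rx":0,"ry":0,"rz":4.6,"gripper":-1},
    {"tx":-3.75,"ty":-1.27,"tz":0.4,"rx":0,"ry":0,"rz":4.6,"gripper":-1},
    {"tx":-3.84,"ty":-0.97,"tz":0.4,"rx":0,"ry":0,"rz":4.6,"gripper":-1},
    {"tx":-3.91,"ty":-0.65,"tz":0.4,"rx":0,"ry":0,"rz":4.6,"gripper":-1},
    {"tx":-3.95,"ty":-0.34,"tz":0.4,"rx":0,"ry":0,"rz":4.6,"gripper":-1},
  ],
  squeeze=20,
)

```text
clock: 1.2
eef_pos: [366.3, 342.9, 199.4]
tcp_rot: [3.141, -0.0, 2.208]
contact_force: [1.3, 0.7, -0.3]
opening: -0.002
```

>>> move_arm(
  increments=[
    {"tx":-3.96,"ty":-0.02,"tz":0.8,"rx":0,"ry":0,"rz":4.6,"gripper":-1},
    {"tx":-3.95,"ty":0.3,"tz":0.8,"rx":0,"ry":0,"rz":4.6,"gripper":-1},
    {"tx":-3.92,"ty":0.61,"tz":0.8,"rx":0,"ry":0,"rz":4.6,"gripper":-1},
    {"tx":-3.85,"ty":0.92,"tz":0.8,"rx":0,"ry":0,"rz":4.6,"gripper":-1},
    {"tx":-3.77,"ty":1.23,"tz":0.8,"rx":0,"ry":0,"rz":4.6,"gripper":-1},
    {"tx":-3.66,"ty":1.53,"tz":0.8,"rx":0,"ry":0,"rz":4.6,"gripper":-1},
    {"tx":-3.52,"ty":1.81,"tz":0.8,"rx":0,"ry":0,"rz":4.6,"gripper":-1},
    {"tx":-3.37,"ty":2.09,"tz":0.8,"rx":0,"ry":0,"rz":4.5,"gripper":-1},
    {"tx":0,"ty":0,"tz":0,"rx":0,"ry":0,"rz":0,"gripper":-1},
    {"tx":0,"ty":0,"tz":0,"rx":0,"ry":0,"rz":0,"gripper":-1},
  ],
  squeeze=20,
)

```text
clock: 2.2
eef_pos: [553.5, 88.3, 135.0]
tcp_rot: [-3.141, -0.0, 1.57]
contact_force: [-0.9, -0.6, 0.2]
opening: -0.0
```

Run:
```python
from h import *
s=r.sense(); print(s['eef_pos'],s['tcp_rot'],s['contact_force'])
p,d=r.grab_frame('wrist'); m=r.camera_model('wrist'); H=np.array(m['hand_eye']); print(H.round(2).tolist())
from scipy.spatial.transform import Rotation as Ro
Rw=Ro.from_euler('xyz',s['tcp_rot']).as_matrix()
v,u=np.mgrid[:480,:640]
C=np.stack([(u-m['cx'])/m['fx']*d,(v-m['cy'])/m['fy']*d,d],-1)
W=(C@H[:3,:3].T+H[:3,3])@Rw.T+s['eef_pos']
K=(d>0)&(abs(W[...,2]-71)<6)&(p.max(2)<90)
n,l,st,_=cv2.connectedComponentsWithStats(K.astype(np.uint8))
for k in np.argsort(-st[1:,4])[:3]+1:
    P=W[l==k]; print(st[k],cv2.minAreaRect(P[:,:2].astype(np.float32)),P.min(0),P.max(0),np.median(P[:,2]))
cv2.imwrite('pics/w1.png',p[:,:,::-1])
```

```text
[553.49829214  88.28298615 134.97125712] [-3.14077682e+00 -1.06295460e-04  1.56961239e+00] [-0.93031876 -0.62509811  0.17323148]
[[-0.0, -0.96, -0.27, 69.34], [1.0, -0.0, 0.0, 0.54], [-0.0, -0.27, 0.96, -141.88], [0.0, 0.0, 0.0, 1.0]]
[  256   190   173   151 11214] ((569.48486328125, 77.58177947998047), (93.61376190185547, 104.72630310058594), 88.28734588623047) [515.84352397  29.88744861  66.7906525 ] [620.72038168 124.18600593  73.13748236] 69.66209894999838
[310 380  15  29 301] ((554.1622314453125, -9.768940925598145), (22.834949493408203, 8.816211700439453), 84.92953491210938) [548.91029175 -21.05643446  69.26643778] [558.11186839   1.58397847  72.53687405] 71.0476551607959
[419  70   8   3  14] ((607.4293212890625, 184.74691772460938), (0.8664767146110535, 3.6481499671936035), 80.99934387207031) [605.6955256  184.37485388  70.18846797] [609.23225681 185.46020511  72.66711576] 71.70809997220859
```

View pics/w1.png

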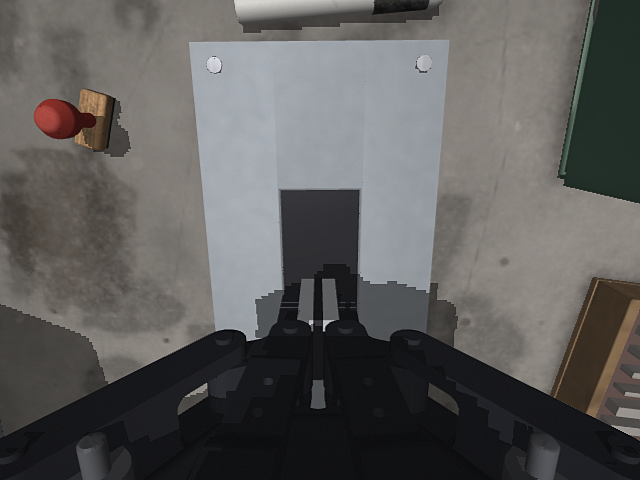

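The wrist view shows the closed fingers above the window: its columns are 280–360 and its left edge is at row 190, at y≈123. The hand is centred in x. I'll descend for the first probe at about +27 mm.

>>> move_arm(
  increments=[
    {"tx":0.15,"tz":3,"gripper":-1},
    {"tz":2.5,"gripper":-1},
    {"tz":0.5,"gripper":-1},
    {"tz":0.1,"gripper":-1},
    {"gripper":-1},
  ],
  squeeze=20,
)

```text
invalid input
```

>>> move_arm(
  increments=[
    {"tz":0.1,"gripper":-1},
    {"tz":0.1,"gripper":-1},
    {"tz":0.1,"gripper":-1},
    {"gripper":-1},
  ],
  squeeze=20,
)

```text
invalid input
```

>>> move_arm(
  increments=[
    {"tz":0.1,"gripper":-1},
    {"gripper":-1},
  ],
  squeeze=20,
)

```text
invalid input
```

>>> move_arm(
  increments=[
    {"tz":0.1,"gripper":-1},
    {"gripper":-1},
  ],
  squeeze=20,
)

```text
invalid input
```

>>> move_arm(
  increments=[
    {"tx":0.15,"ty":0,"tz":3,"rx":0,"ry":0,"rz":0,"gripper":-1},
    {"tx":0,"ty":0,"tz":2.5,"rx":0,"ry":0,"rz":0,"gripper":-1},
    {"tx":0,"ty":0,"tz":0.5,"rx":0,"ry":0,"rz":0,"gripper":-1},
    {"tx":0,"ty":0,"tz":0.1,"rx":0,"ry":0,"rz":0,"gripper":-1},
    {"tx":0,"ty":0,"tz":0,"rx":0,"ry":0,"rz":0,"gripper":-1},
  ],
  squeeze=20,
)

```text
clock: 2.75
eef_pos: [553.9, 91.1, 75.3]
tcp_rot: [3.141, -0.0, 1.572]
contact_force: [-0.4, 0.2, 0.4]
opening: 0.0
```

>>> move_arm(
  increments=[
    {"tx":0,"ty":0,"tz":0.1,"rx":0,"ry":0,"rz":0,"gripper":-1},
    {"tx":0,"ty":0,"tz":0.1,"rx":0,"ry":0,"rz":0,"gripper":-1},
    {"tx":0,"ty":0,"tz":0.1,"rx":0,"ry":0,"rz":0,"gripper":-1},
    {"tx":0,"ty":0,"tz":0,"rx":0,"ry":0,"rz":0,"gripper":-1},
  ],
  squeeze=20,
)

```text
clock: 3.15
eef_pos: [553.5, 90.4, 71.4]
tcp_rot: [3.141, -0.0, 1.571]
contact_force: [-0.1, 0.1, 0.6]
opening: 0.002
```

>>> move_arm(
  increments=[
    {"tx":0,"ty":0,"tz":0.1,"rx":0,"ry":0,"rz":0,"gripper":-1},
    {"tx":0,"ty":0,"tz":0,"rx":0,"ry":0,"rz":0,"gripper":-1},
  ],
  squeeze=20,
)

```text
clock: 3.35
eef_pos: [553.5, 90.4, 70.2]
tcp_rot: [-3.141, 0.0, 1.571]
contact_force: [0.9, 0.2, -0.9]
opening: -0.005
```

>>> move_arm(
  increments=[
    {"tx":0,"ty":0,"tz":0.1,"rx":0,"ry":0,"rz":0,"gripper":-1},
    {"tx":0,"ty":0,"tz":0,"rx":0,"ry":0,"rz":0,"gripper":-1},
  ],
  squeeze=20,
)

```text
clock: 3.55
eef_pos: [553.5, 90.4, 70.1]
tcp_rot: [-3.142, 0.0, 1.571]
contact_force: [-3.6, -0.6, 10.6]
opening: -0.001
```

>>> move_arm(
  increments=[
    {"tx":0,"ty":0,"tz":0.05,"rx":0,"ry":0,"rz":0,"gripper":-1},
    {"tx":0,"ty":0,"tz":0,"rx":0,"ry":0,"rz":0,"gripper":-1},
  ],
  squeeze=20,
)

```text
clock: 3.75
eef_pos: [553.6, 90.4, 70.0]
tcp_rot: [3.142, 0.0, 1.571]
contact_force: [-5.2, -1.0, 16.2]
opening: -0.004
```

At +27 the strip is rigid: 16 N with no give. Next is +9.

>>> move_arm(
  increments=[
    {"tx":0,"ty":0,"tz":-0.5,"rx":0,"ry":0,"rz":0,"gripper":-1},
    {"tx":-1.8,"ty":0,"tz":0,"rx":0,"ry":0,"rz":0,"gripper":-1},
    {"tx":0,"ty":0,"tz":0.2,"rx":0,"ry":0,"rz":0,"gripper":-1},
    {"tx":0,"ty":0,"tz":0.15,"rx":0,"ry":0,"rz":0,"gripper":-1},
    {"tx":0,"ty":0,"tz":0.1,"rx":0,"ry":0,"rz":0,"gripper":-1},
    {"tx":0,"ty":0,"tz":0.05,"rx":0,"ry":0,"rz":0,"gripper":-1},
    {"tx":0,"ty":0,"tz":0,"rx":0,"ry":0,"rz":0,"gripper":-1},
  ],
  squeeze=20,
)

```text
clock: 4.45
eef_pos: [553.7, 72.5, 69.9]
tcp_rot: [3.142, 0.001, 1.571]
contact_force: [-5.0, -5.1, 16.4]
opening: 0.002
```

Rigid at +9 too. Next is −9.

>>> move_arm(
  increments=[
    {"tx":0,"ty":0,"tz":-0.5,"rx":0,"ry":0,"rz":0,"gripper":-1},
    {"tx":-1.8,"ty":0,"tz":0,"rx":0,"ry":0,"rz":0,"gripper":-1},
    {"tx":0,"ty":0,"tz":0.2,"rx":0,"ry":0,"rz":0,"gripper":-1},
    {"tx":0,"ty":0,"tz":0.15,"rx":0,"ry":0,"rz":0,"gripper":-1},
    {"tx":0,"ty":0,"tz":0.1,"rx":0,"ry":0,"rz":0,"gripper":-1},
    {"tx":0,"ty":0,"tz":0.05,"rx":0,"ry":0,"rz":0,"gripper":-1},
    {"tx":0,"ty":0,"tz":0,"rx":0,"ry":0,"rz":0,"gripper":-1},
  ],
  squeeze=20,
)

```text
clock: 5.15
eef_pos: [553.4, 54.8, 68.7]
tcp_rot: [-3.141, -0.0, 1.571]
contact_force: [-0.7, -1.0, 2.7]
opening: 0.0
```

It gives here: 1.3 mm in at 2.7 N. Pressing on.

>>> move_arm(
  increments=[
    {"tx":0,"ty":0,"tz":0.1,"rx":0,"ry":0,"rz":0,"gripper":-1},
    {"tx":0,"ty":0,"tz":0.1,"rx":0,"ry":0,"rz":0,"gripper":-1},
    {"tx":0,"ty":0,"tz":0.1,"rx":0,"ry":0,"rz":0,"gripper":-1},
    {"tx":0,"ty":0,"tz":0.1,"rx":0,"ry":0,"rz":0,"gripper":-1},
    {"tx":0,"ty":0,"tz":0,"rx":0,"ry":0,"rz":0,"gripper":-1},
  ],
  squeeze=20,
)

```text
clock: 5.65
eef_pos: [553.5, 54.7, 64.7]
tcp_rot: [-3.141, -0.0, 1.571]
contact_force: [-2.0, 2.0, 5.3]
opening: -0.003
```

>>> move_arm(
  increments=[
    {"tx":0,"ty":0,"tz":0.08,"rx":0,"ry":0,"rz":0,"gripper":-1},
    {"tx":0,"ty":0,"tz":0,"rx":0,"ry":0,"rz":0,"gripper":-1},
    {"tx":0,"ty":0,"tz":0,"rx":0,"ry":0,"rz":0,"gripper":-1},
    {"tx":0,"ty":0,"tz":0,"rx":0,"ry":0,"rz":0,"gripper":-1},
    {"tx":0,"ty":0,"tz":0,"rx":0,"ry":0,"rz":0,"gripper":-1},
  ],
  squeeze=20,
)

```text
clock: 6.15
eef_pos: [553.5, 54.7, 64.1]
tcp_rot: [-3.142, -0.0, 1.571]
contact_force: [-2.0, 2.6, 5.9]
opening: -0.001
```

>>> move_arm(
  increments=[
    {"tx":0,"ty":0,"tz":-0.5,"rx":0,"ry":0,"rz":0,"gripper":-1},
    {"tx":0,"ty":0,"tz":-1,"rx":0,"ry":0,"rz":0,"gripper":-1},
    {"tx":0,"ty":0,"tz":-3,"rx":0,"ry":0,"rz":0,"gripper":-1},
    {"tx":0,"ty":0,"tz":-4,"rx":0,"ry":0,"rz":0,"gripper":-1},
    {"tx":0,"ty":0,"tz":-4,"rx":0,"ry":0,"rz":0,"gripper":-1},
    {"tx":0,"ty":0,"tz":-2,"rx":0,"ry":0,"rz":0,"gripper":-1},
    {"tx":0,"ty":0,"tz":0,"rx":0,"ry":0,"rz":0,"gripper":-1},
  ],
  squeeze=20,
)

```text
clock: 6.85
eef_pos: [555.6, 54.3, 212.9]
tcp_rot: [3.135, -0.0, 1.571]
contact_force: [-0.0, 0.8, -0.2]
opening: 0.0
```

Run:
```python
from h import *
s=r.sense(); print(s['eef_pos'],s['contact_force'],s['clock'])
p,d=r.grab_frame('side'); cv2.imwrite('pics/s2.png',p[:,:,::-1])
p0=cv2.imread('pics/side0.png')[:,:,::-1]
c=np.hstack([cv2.resize(x[180:310,220:420],(400,260)) for x in (p0,p)]); cv2.imwrite('pics/s2c.png',c[:,:,::-1])
o=r.place_of('tray','side'); print(o[:1])
```

```text
[555.56334761  54.33589472 212.94565654] [-0.00123881  0.81965664 -0.18856601] 6.85
[{'location': [258.7, 324.4], 'confidence': 0.93}]
```

View pics/s2c.png

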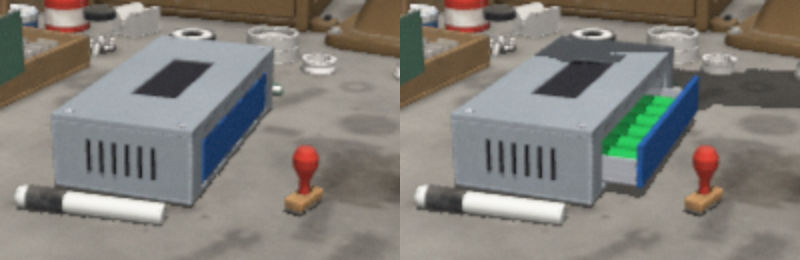

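The before/after crops of the side view show the tray fully out at the front. The marker and stamp haven't moved, and the hand is well above the unit. I'll let it settle and hand in.

>>> move_arm(
  increments=[
    {"tx":0,"ty":0,"tz":-2,"rx":0,"ry":0,"rz":0,"gripper":-1},
    {"tx":0,"ty":0,"tz":0,"rx":0,"ry":0,"rz":0,"gripper":-1},
    {"tx":0,"ty":0,"tz":0,"rx":0,"ry":0,"rz":0,"gripper":-1},
    {"tx":0,"ty":0,"tz":0,"rx":0,"ry":0,"rz":0,"gripper":-1},
  ],
  squeeze=20,
)

```text
clock: 7.35
eef_pos: [552.8, 54.3, 227.5]
tcp_rot: [-3.14, 0.0, 1.571]
contact_force: [0.4, -0.5, 0.8]
opening: 0.005
```

```bash
python3 -c "
from rig import r
s=r.sense();print(s['clock'],s['eef_pos'],s['contact_force']);print(r.sign_off())"
```

```text
7.35 [552.79375094  54.33394294 227.51286724] [ 0.37031562 -0.51014453  0.77688656]
the job is handed in; nothing more can be done
None
```

The tray is out: I found the hidden pad, pressed it in, and the tray sprang out by itself. I then released the pad, drew the hand clear and handed the job in at 7.35 s.

- **Finding the pad:** I probed the strip with closed fingertips from its left end. It was rigid (about 16 N, no give) about 27 and 9 mm left of the window centre. It gave way at 2.7 N about 9 mm right of the centre.
- **Pressing it:** I pressed there to about 5.9 mm at 5.9 N, close to its stop and past the 4 mm that frees the tray.
- **Last checks:** In the side picture taken after release, the tray stands out at the front, and the marker and stamp are where they were. The hand ended about 155 mm above the unit with no contact force beyond sensor noise. I did not check the micrometer in a picture afterwards, but the hand never went near it.
- **Disagreement:** The first few move calls were refused as "invalid input" because some rows left out fields. They moved nothing, and calls with every field filled in worked.

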